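# Draw the rolling pin out of the bread bin through its half lid

### The job

The rolling pin is kept inside the bread bin, with one end under the bin's fixed shelf. Lift the hinged lid by its bar and ease it back gently until it rests fully open on its stop; then take hold of the pin, tilt it and draw it out slantwise through the opening without forcing it against the bin. Finish while still holding the pin in the gripper, level and still, with the whole pin about a hand's breadth higher than the bin's top and touching nothing else, lid left open, and leave the timer, scoop, cup and spice jar where they stand.

Things in the scene. Friction and masses are not known exactly. Their poses are not given: they have to be found in the camera images.
- bread_bin: white steel bread bin with a bamboo top, fixed. Origin: centre of its underside; x to its back, y to its left along its length, z up; turned up to 15 degrees. Outside 164 x 314 (x, y), inside 150 x 300, walls 7; inner floor z = 10, wall tops z = 112, top face z = 122 mm. Left part of the top: fixed shelf; right part: hinged lid over an opening 150 (x) by 180 mm (y = -150 to +30)
- bin_opening (a point): centre of the lid opening: bin x = 0, y = -60, z = 112 mm (level of the wall tops). Inside, two V rests, 14 mm thick, 50 mm wide in x, up to 27 mm above the floor, at bin y = -100 and +100 mm, carry the pin along the bin's y at x = 0, its axis at z = 44 mm
- shelf_lip (a point): middle of the lower edge of the fixed shelf, where the opening begins: bin x = 0, y = 30, z = 112 mm. The shelf is bamboo, 10 mm thick, from here to the bin's left end (y = 159 mm), with a thin wire gallery 22 mm high round its outer edges
- bin_lid (a joint): lid angle: 0 shut, 1.75 rad fully open on its stop, leaning back 10 degrees past upright; the front edge goes up and back. Stiff hinge: the lid stays where it is left; moving it takes about 4 N at the bar. Starts up to 0.3 rad ajar. Lid: bamboo, 10 mm thick, 187 mm long (bin y = -159 to +28), its middle plane holds the hinge axis, its front edge lies 170 mm from it
- lid_hinge (a point): point on the lid's hinge axis (along the bin's y), at the middle of the lid's length: bin x = 86, y = -65.5, z = 117 mm
- lid_handle (a point): middle of the lid's dark bar handle, round, 10 mm thick, 90 mm long along the bin's y, on two posts. Lid shut: 156 mm in front of (bin -x) and 43 mm above the hinge axis, 38 mm above the lid's face. It turns with the lid: fully open it is behind the lid, 33 mm free between bar and lid. A light pinch lets the bar turn between the pads while the tool stays upright
- rolling_pin: loose wooden rolling pin, 270 mm long, round, 32 mm thick over its middle 220 mm, ends tapering, 0.14 to 0.28 kg. Origin: its middle, on its axis, also its centre of mass; y runs along it. Starts lying in the bin, shifted up to 12 mm along it; its left end is under the fixed shelf, so it cannot come straight up
- pin_left (a point): end of the rolling pin under the fixed shelf at the start, on its axis, 135 mm from the middle (pin +y)
- pin_right (a point): other end of the rolling pin, below the lid at the start, on its axis, 135 mm from the middle (pin -y)
- timer: red and cream wind-up kitchen timer, 62 mm wide, 47 mm high, loose on the bin's fixed shelf; origin under its centre. Leave it
- scoop: coffee scoop lying on the worktop to the right of the bin, 43 x 142 x 28 mm; origin under its centre. Leave it
- green_cup: green and white cup, 63 x 88 x 51 mm, on the worktop to the left of the bin; origin under its centre. Leave it
- cinnamon_jar: spice jar with a dark lid, 44 mm wide, 105 mm high, on the worktop to the left of the bin; origin under its centre. Leave it

How it is judged:
On the way, in this order (a step that is already met when the one before it is completed fails the run):
1. the lid rests fully open on its stop (value of joint bin_lid above 1.66 rad and velocity of joint bin_lid below 0.3 rad/s), for 0.2 s.
2. the pin is tilted: its right end is up through the opening while its left end is still under the shelf (z of pin_right in the frame of bread_bin above 0.125 m and z of pin_left in the frame of bread_bin below 0.105 m and y of pin_left in the frame of bread_bin above 0.02 m and value of joint bin_lid above 1.6 rad), for 0.1 s.
At the end, for the whole second after the job is handed in: The gripper holds the rolling pin still (under 0.03 m/s) and level within 0.3 rad, both its ends more than 165 mm above the worktop (43 mm above the bin's top), touching neither bin nor lid, and the lid is still open (joint above 1.62 rad) (height (world z) of each of pin_left, pin_right above 0.165 m and angle between rolling_pin's own y axis and vertical between 1.27 and 1.87 rad and contact force between rolling_pin and the fingers above 1 N and contact force between rolling_pin and bread_bin below 0.1 N and linear speed of rolling_pin below 0.03 m/s and angular speed of rolling_pin below 0.2 rad/s and value of joint bin_lid above 1.62 rad); the arm keeps its last pose, push and grip.
It fails at once if the lid is slammed onto its stop (value of joint bin_lid above 1.6 rad and velocity of joint bin_lid above 2 rad/s).
It fails at once if the pin is forced against the bin (over 40 N) (contact force between rolling_pin and bread_bin above 40 N).
It fails at once if the timer on the bin's shelf is pushed away (over 20 mm) or tipped (distance of timer from where it was at the start of the episode above 0.02 m or angle between timer's own z axis and vertical above 0.35 rad).
It fails at once if the scoop, cup or spice jar is pushed away (over 20 mm) or tipped (distance of any of scoop, green_cup, cinnamon_jar from where it was at the start of the episode above 0.02 m or angle between any of green_cup, cinnamon_jar's own z axis and vertical above 0.35 rad).
It also fails if it takes over 54 s, if anything falls off the work surface, if the arm or the gripper's body presses on something with over 40 N, if the wrist force passes 120 N, or if a joint passes its speed limit or range.

### The arm

A 6-joint arm with a two-finger parallel gripper is mounted at the origin on a cart in front of the work surface, level with it; the furniture and walls round the work are solid. World frame = base frame: x ahead of the robot, y to its left, z up, the work surface at z = 0. Lengths are in m, angles in rad, forces in N, time in s.
With the tool pointing down it reaches from about 0.425 to 0.95 m from the base axis. Payload 3.5 kg.
Tool frame: the origin (TCP) lies midway between the tips of the shut fingers; the grasp point (between the pads) lies 19 mm behind it; z points along the fingers, y is the line along which they close (so a half turn about z gives the same grasp; the last joint's range is limited). The gripper opens to 85 mm and grips with 20 to 120 N. Pads are 22 mm wide; open, the fingers measure 114 mm over their backs; the gripper's body (76 mm by 85 mm) begins 54 mm behind the grasp point. The pads swing forward as they close: fully open they stand 13 mm farther back than shut.
Start: joints at [1.041, 0.286, 1.577, -0, 1.279, -0.15], TCP at [0.25, 0.627, 0.231] pointing down, gripper open.
Joint ranges: [-2.77, 2.77], [-0.9, 2.22], [0.21, 2.48], [-1.53, 4.67], [0.24, 2.81], [-2.84, 2.84]. Speed limits (rad/s): [2.79, 2.79, 3.14, 3.14, 3.14, 3.14].

### API

Orientations are given as a unit quaternion [x, y, z, w].
In Python, from plant import ctrl gives the robot as it stands.
- The arm moves only by the tool send_rows, never from a script. Its argument "series" is a list that holds one entry, the list of rows, each a list of 7 numbers: the shift along the tool's x, y, z in cm, then the turn, a rotation vector about the tool's x, y, z in rad, then the opening, from -1 (shut) to 1 (fully open). In form: [[[x, y, z, rx, ry, rz, jaw], ...]]. A call has 1 to 10 rows; each row shifts and turns the commanded pose from where the row before left it, along the tool's axes as they then stand; what a row does not reach is not made up. A row lasts 1/8 s, in which the tool goes at most 62.5 mm and 10.7 degrees, less where a joint would pass 70% of its speed; a pose out of reach is approached as far as the arm can. A call is refused whole if a number of a shift passes 6.25 or a number of a turn 0.188, either way. A call with a gripper value outside its range is refused whole. The fingers move at their own pace and stop on an object; "force" is the grip in N (left out, the last holds). Time passes only in rows, so rows that do not move let the fingers close. It gives the time, the measured TCP pose, the force, the opening and the grip force at its end, in the units of the state.
- ctrl.get_state(): the state, without advancing time (a new reading comes with each control period).
- ctrl.read_camera(name): name is "scene" or "top"; returns a dict with "img" (420x560x3 uint8, red, green, blue), "fx", "fy", "cx", "cy" (pixels), "R" (3x3) and "t" (3): a world point X has camera coordinates R X + t. Camera axes: x right, y down, z forward; pixel columns grow to the right and rows downward; lengths in m; the calibration is good to about 2 mm. A picture is of the moment at which its call begins. There is no depth.
- ctrl.sign_off(): hands the job in; it is judged then, once.
The state is a dict: "time": time; "qpos": joint angles; "dq": joint speeds; "joint_efforts": joint torques, N m; "eef_pos": TCP position; "tcp_rot": TCP orientation; "contact_force": force on the tool from outside, world axes, zero at the start; "wrist_torque": the same for the moment, N m; "opening": opening from 0.0 (shut) to 1.0 (fully open); "finger_force": force on a finger pad.
Only numpy, scipy, OpenCV 4.12 (cv2) and the standard library are available. Lean on these libraries where they do the work, as an engineer would, in place of code of your own. Each camera call takes 0.05 s, during which the arm holds its last target. There are 200 camera calls.

## Working session

There is one attempt and no reset: what is moved stays moved. The work goes in short steps, Python scripts to look and compute and a tool call to move; the robot and the scene stay as the last step left them, time stands still between calls to the robot, and variables do not carry over. Pictures are saved under pics/ and viewed, at most 10 in all, crops included, and the job is handed in when it is done.

Besides the shell and the picture viewer there is one more tool, called after "Call:" as a command line: name --argument value ..., lists and objects as JSON in quotes. send_rows: Moves the arm, as the interface text tells. Its arguments: {"type":"object","properties":{"series":{"type":"array"},"force":{"type":"number"}},"required":["series"]}

```bash
mkdir -p pics; ls; python3 - <<'E'
from plant import ctrl
import cv2,numpy as np
s=ctrl.get_state();print({k:np.round(v,3).tolist() for k,v in s.items()})
for n in("scene","top"):
    c=ctrl.read_camera(n);cv2.imwrite(f"pics/{n}0.png",c["img"][:,:,::-1])
    print(n,c["fx"],c["fy"],c["cx"],c["cy"],np.round(c["R"],3).tolist(),np.round(c["t"],3).tolist())
E
```

```text
pics
{'time': 0.0, 'qpos': [1.041, 0.287, 1.578, 0.0, 1.279, -0.15], 'dq': [0.001, -0.0, -0.0, -0.0, 0.003, -0.0], 'joint_efforts': [-0.001, -40.596, -29.263, -0.0, 0.006, 0.0], 'eef_pos': [0.25, 0.626, 0.23], 'tcp_rot': [0.189, 0.982, -0.001, -0.0], 'contact_force': [-0.232, -0.208, -0.144], 'wrist_torque': [0.042, 0.001, -0.02], 'finger_force': 0.0, 'opening': 1.001}
scene 526.157225064157 526.157225064157 293.3087268703649 207.3631230043698 [[-0.143, -0.99, 0.01], [-0.76, 0.103, -0.641], [0.633, -0.099, -0.767]] [0.091, 0.49, 1.343]
top 395.8855298843067 395.8855298843067 284.33738751796915 208.89802893724897 [[-0.019, -1.0, -0.015], [-0.988, 0.021, -0.156], [0.156, 0.012, -0.988]] [0.026, 0.543, 1.042]
```

View pics/scene0.png

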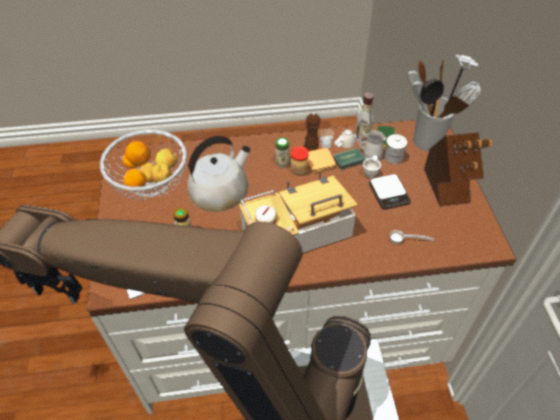

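View pics/top0.png

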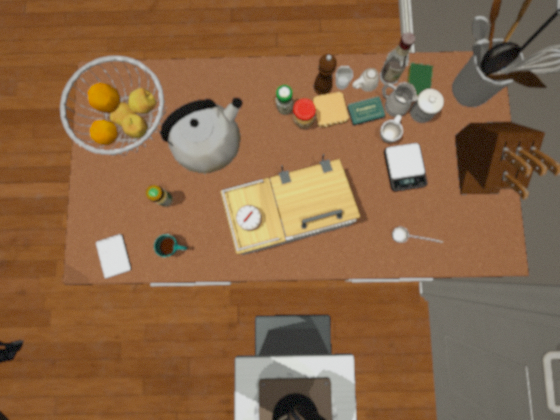

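```bash
python3 - <<'E'
import cv2
for n,(x,y,w,h) in {"top":(215,150,150,110),"scene":(232,165,130,95)}.items():
    im=cv2.imread(f"pics/{n}0.png")[y:y+h,x:x+w]
    im=cv2.resize(im,None,fx=5,fy=5,interpolation=cv2.INTER_CUBIC)
    for i in range(0,w,10):
        cv2.putText(im,str(x+i),(i*5,8),0,.3,(255,0,255),1);cv2.line(im,(i*5,10),(i*5,16),(255,0,255),1)
    for j in range(0,h,10):cv2.putText(im,str(y+j),(0,j*5+3),0,.3,(255,0,255),1);cv2.line(im,(20,j*5),(26,j*5),(255,0,255),1)
    cv2.imwrite(f"pics/{n}0c.png",im)
E
```

```text
(no output)
```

View pics/top0c.png

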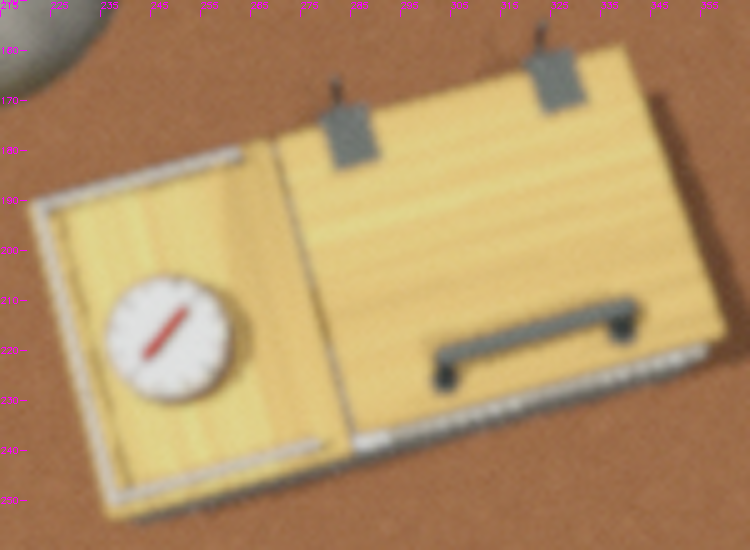

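View pics/scene0c.png

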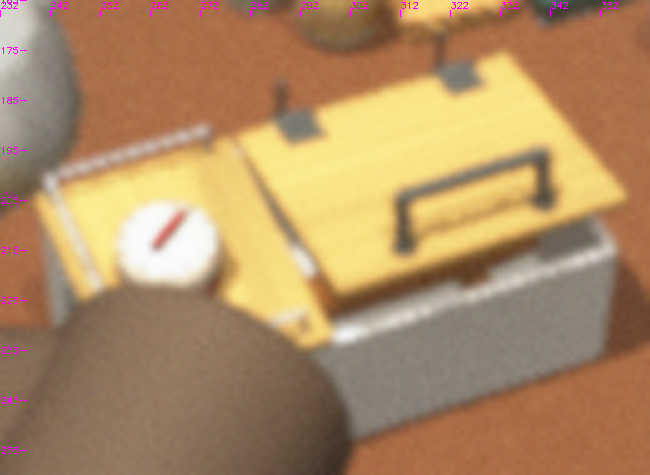

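The pictures show the bin turned a little and the lid slightly ajar. In the top view the bar runs from about (302,221) to (342,210); in the scene view from (312,205) to (341,195). I fit the bin pose and lid angle to the marked points from both views.

```bash
cat > h.py <<'E'
import numpy as np
from scipy.optimize import least_squares
from scipy.spatial.transform import Rotation as Ro
def lid(a,r,y,h): return np.array([86-r*np.cos(a)+h*np.sin(a),y,117+r*np.sin(a)+h*np.cos(a)])
def w(p,b): # bin mm -> world m
    c,s=np.cos(p[2]),np.sin(p[2]); return np.array([p[0]+(c*b[0]-s*b[1])/1e3,p[1]+(s*b[0]+c*b[1])/1e3,b[2]/1e3])
def proj(c,X):
    q=c["R"]@X+np.ravel(c["t"]); return np.array([c["fx"]*q[0]/q[2]+c["cx"],c["fy"]*q[1]/q[2]+c["cy"]])
def tri(c1,u1,c2,u2):
    A=[];b=[]
    f=lambda X:np.r_[proj(c1,X)-u1,proj(c2,X)-u2]
    r=least_squares(f,[.65,0,.15]); return r.x,np.abs(r.fun).max()
E
python3 - <<'E'
from h import *
from plant import ctrl
import pickle
C={n:ctrl.read_camera(n) for n in("top","scene")}
o={"top":(215,150),"scene":(232,165)}
px=lambda n,u,v:np.array([u/5-.4+o[n][0],v/5-.4+o[n][1]])
L=lambda r,y,h:(lambda a:lid(a,r,y,h)); B=lambda *b:(lambda a:np.array(b,float))
P=[("top",(107,518),B(-82,159,122)),("top",(352,455),B(-82,30,122)),("top",(33,205),B(82,157,144)),("top",(726,330),L(170,-159,5)),
("top",(437,358),L(156,-20.5,43)),("top",(636,302),L(156,-110.5,43)),
("scene",(400,200),L(156,-20.5,43)),("scene",(545,152),L(156,-110.5,43)),("scene",(627,197),L(170,-159,5)),("scene",(332,290),L(170,28,5)),
("scene",(612,246),B(-82,-157,112)),("scene",(603,355),B(-82,-157,0)),("scene",(48,182),B(82,157,144)),("scene",(328,345),B(-82,30,122))]
f=lambda p:np.concatenate([proj(C[n],w(p,g(p[3])))-px(n,*u) for n,u,g in P])
r=least_squares(f,[.65,0,.2,.1],loss="soft_l1");print(r.x);print(f(r.x).reshape(-1,2).round(1).tolist())
np.save("p.npy",r.x)
for e in (0,1):
    print("bar end tri",tri(C["top"],px("top",*P[4+e][1]),C["scene"],px("scene",*P[6+e][1])),"model",w(r.x,P[4+e][2](r.x[3])))
E
```

```text
[0.53882336 0.00448078 0.25947541 0.22030717]
[[0.1, 1.0], [0.8, -0.7], [-2.3, -0.3], [0.3, 0.4], [1.2, 0.0], [-1.8, 0.7], [-0.1, -0.2], [-0.9, 0.3], [-0.2, -0.7], [0.9, -0.2], [1.1, 0.5], [-0.6, 0.9], [-3.1, -1.3], [1.2, -2.3]]
bar end tri (array([ 0.48917643, -0.0282746 ,  0.1923726 ]), np.float64(0.6271123141446537)) model [ 0.48915283 -0.02991476  0.19305129]
bar end tri (array([ 0.51418161, -0.12086947,  0.19155758]), np.float64(0.2897765561564256)) model [ 0.51224445 -0.11690199  0.19305129]
```

```bash
cat >> h.py <<'E'
def down(psi,tilt=0): # tool x=bin y, y=bin x, z down; tilt<0 lifts bin -y side
    s,c=np.sin(psi),np.cos(psi); return Ro.from_matrix(np.array([[-s,c,0],[c,s,0],[0,0,-1]]).T)*Ro.from_rotvec([0,tilt,0])
def plan(s,pos,R,n,jaw):
    p=np.array(s["eef_pos"]);q=Ro.from_quat(s["tcp_rot"]);d=(np.array(pos)-p)/n;rv=(q.inv()*R).as_rotvec()/n
    print("[[" + ",".join("["+",".join(f"{v:.2f}" if i<3 else f"{v:.3f}" for i,v in enumerate(np.r_[(q*Ro.from_rotvec(rv*k)).inv().apply(d)*100,rv]))+f",{jaw}]" for k in range(n))+"]]")
def binf(s,p): # tcp in bin frame mm, tool error rotvec
    d=np.array(s["eef_pos"])-[p[0],p[1],0];c,t=np.cos(p[2]),np.sin(p[2])
    return np.round([1e3*(c*d[0]+t*d[1]),1e3*(c*d[1]-t*d[0]),1e3*d[2]],1),np.round((down(p[2]).inv()*Ro.from_quat(s["tcp_rot"])).as_rotvec(),3)
E
python3 - <<'E'
from h import *
from plant import ctrl
p=np.load("p.npy");p[2]=.262;np.save("p.npy",p)
plan(ctrl.get_state(),[.5,-.074,.235],down(p[2]),16,-.1)
E
```

```text
[[[-3.07,-3.49,-0.02,-0.000,0.000,0.058,-0.1],[-3.27,-3.30,-0.02,-0.000,0.000,0.058,-0.1],[-3.46,-3.11,-0.02,-0.000,0.000,0.058,-0.1],[-3.63,-2.90,-0.03,-0.000,0.000,0.058,-0.1],[-3.79,-2.69,-0.03,-0.000,0.000,0.058,-0.1],[-3.94,-2.46,-0.03,-0.000,0.000,0.058,-0.1],[-4.08,-2.23,-0.03,-0.000,0.000,0.058,-0.1],[-4.20,-1.99,-0.03,-0.000,0.000,0.058,-0.1],[-4.31,-1.74,-0.03,-0.000,0.000,0.058,-0.1],[-4.40,-1.49,-0.03,-0.000,0.000,0.058,-0.1],[-4.48,-1.23,-0.03,-0.000,0.000,0.058,-0.1],[-4.55,-0.97,-0.03,-0.000,0.000,0.058,-0.1],[-4.60,-0.70,-0.03,-0.000,0.000,0.058,-0.1],[-4.63,-0.43,-0.03,-0.000,0.000,0.058,-0.1],[-4.65,-0.16,-0.03,-0.000,0.000,0.058,-0.1],[-4.65,0.11,-0.03,-0.000,0.000,0.058,-0.1]]]
```

Call:
send_rows --series '[[[-3.1,-3.5,0,0,0,0.058,-0.1],[-3.3,-3.3,0,0,0,0.058,-0.1],[-3.5,-3.1,0,0,0,0.058,-0.1],[-3.6,-2.9,0,0,0,0.058,-0.1],[-3.8,-2.7,0,0,0,0.058,-0.1],[-3.9,-2.5,0,0,0,0.058,-0.1],[-4.1,-2.2,0,0,0,0.058,-0.1],[-4.2,-2.0,0,0,0,0.058,-0.1],[-4.3,-1.7,0,0,0,0.058,-0.1],[-4.4,-1.5,0,0,0,0.058,-0.1]]]' --force 25

```text
time: 1.45
eef_pos: [0.4071, 0.1875, 0.2314]
tcp_rot: [0.462, 0.887, 0.0, 0.0]
contact_force: [1.1, 0.4, -0.2]
opening: 0.449
finger_force: 0.0
```

Call:
send_rows --series '[[[-4.5,-1.2,0,0,0,0.058,-0.1],[-4.5,-1.0,0,0,0,0.058,-0.1],[-4.6,-0.7,0,0,0,0.058,-0.1],[-4.6,-0.4,0,0,0,0.058,-0.1],[-4.7,-0.2,0,0,0,0.058,-0.1],[-4.7,0.1,0,0,0,0.058,-0.1],[0,0,0,0,0,0,-0.1],[0,0,0,0,0,0,-0.1]]]'

```text
time: 2.45
eef_pos: [0.5005, -0.0739, 0.231]
tcp_rot: [0.608, 0.794, 0.0, -0.001]
contact_force: [-0.5, -0.3, -0.1]
opening: 0.454
finger_force: 0.0
```

```bash
cat > st.py <<'E'
from h import *
from plant import ctrl
p=np.load("p.npy");s=ctrl.get_state();print("bin",*binf(s,p),"t",s["time"],"F",np.round(s["contact_force"],1),"op",round(s["opening"],3),s["finger_force"],"q",np.round(s["qpos"],2))
E
python3 - <<'E'
exec(open("st.py").read())
print("bar",lid(p[3],156,-65.5,43))
plan(s,w(p,lid(p[3],156,-65.5,43))-[0,0,.019],down(p[2]),8,-.1)
import cv2
a=[ctrl.read_camera(n)["img"][150:260,215:365,::-1] if n=="top" else ctrl.read_camera(n)["img"][120:270,220:370,::-1] for n in("top","scene")]
cv2.imwrite("pics/b.png",np.hstack([cv2.resize(a[0],(400,293)),cv2.resize(a[1],(400,400))[:293]]))
E
```

```text
bin [-57.3 -65.7 231. ] [ 0.001  0.001 -0.001] t 2.45 F [-0.5 -0.3 -0.1] op 0.454 0.0 q [-0.35 -0.09  1.98  0.    1.25 -0.61]
bar [-56.83277427 -65.5        193.05128923]
[[[0.00,0.01,0.71,-0.000,-0.000,0.000,-0.1],[0.00,0.01,0.71,-0.000,-0.000,0.000,-0.1],[0.00,0.01,0.71,-0.000,-0.000,0.000,-0.1],[0.00,0.01,0.71,-0.000,-0.000,0.000,-0.1],[0.00,0.01,0.71,-0.000,-0.000,0.000,-0.1],[0.00,0.01,0.71,-0.000,-0.000,0.000,-0.1],[0.00,0.01,0.71,-0.000,-0.000,0.000,-0.1],[0.00,0.01,0.71,-0.000,-0.000,0.000,-0.1]]]
```

Call:
send_rows --series '[[[0,0,1.4,0,0,0,-0.3],[0,0,1.4,0,0,0,-0.3],[0,0,1.4,0,0,0,-0.3],[0,0,1.2,0,0,0,-0.3],[0,0,0.2,0,0,0,-0.3],[0,0,0,0,0,0,-1],[0,0,0,0,0,0,-1],[0,0,0,0,0,0,-1],[0,0,0,0,0,0,-1]]]' --force 25

```text
time: 3.68
eef_pos: [0.5033, -0.0736, 0.1754]
tcp_rot: [0.609, 0.793, 0.003, 0.003]
contact_force: [9.5, 3.1, -6.9]
opening: 0.102
finger_force: 25.5
```

```bash
python3 - <<'E'
exec(open("st.py").read())
# arc steps in tool axes from lid angle p[3]
A=np.linspace(p[3],1.75,31);P=np.array([lid(a,156,0,43) for a in A]);D=np.diff(P,axis=0)/10
print([[round(d[0],1),round(-d[2],1)] for d in D],P[-1])
E
```

```text
bin [-54.5 -66.2 175.4] [-0.008 -0.001  0.   ] t 3.675 F [ 9.5  3.1 -6.9] op 0.102 25.50158053636551 q [-0.35 -0.03  2.04  0.    1.13 -0.61]
[[np.float64(0.4), np.float64(-0.7)], [np.float64(0.4), np.float64(-0.7)], [np.float64(0.5), np.float64(-0.7)], [np.float64(0.5), np.float64(-0.6)], [np.float64(0.5), np.float64(-0.6)], [np.float64(0.6), np.float64(-0.6)], [np.float64(0.6), np.float64(-0.6)], [np.float64(0.6), np.float64(-0.5)], [np.float64(0.7), np.float64(-0.5)], [np.float64(0.7), np.float64(-0.5)], [np.float64(0.7), np.float64(-0.4)], [np.float64(0.7), np.float64(-0.4)], [np.float64(0.7), np.float64(-0.4)], [np.float64(0.8), np.float64(-0.3)], [np.float64(0.8), np.float64(-0.3)], [np.float64(0.8), np.float64(-0.2)], [np.float64(0.8), np.float64(-0.2)], [np.float64(0.8), np.float64(-0.2)], [np.float64(0.8), np.float64(-0.1)], [np.float64(0.8), np.float64(-0.1)], [np.float64(0.8), np.float64(-0.0)], [np.float64(0.8), np.float64(0.0)], [np.float64(0.8), np.float64(0.1)], [np.float64(0.8), np.float64(0.1)], [np.float64(0.8), np.float64(0.1)], [np.float64(0.8), np.float64(0.2)], [np.float64(0.8), np.float64(0.2)], [np.float64(0.8), np.float64(0.3)], [np.float64(0.8), np.float64(0.3)], [np.float64(0.8), np.float64(0.3)]] [156.1177804    0.         262.83722732]
```

Call:
send_rows --series '[[[0,0.5,-0.7,0,0,0,-1],[0,0.5,-0.7,0,0,0,-1],[0,0.6,-0.7,0,0,0,-1],[0,0.5,-0.6,0,0,0,-1],[0,0.5,-0.6,0,0,0,-1],[0,0.6,-0.6,0,0,0,-1],[0,0.6,-0.6,0,0,0,-1],[0,0.6,-0.5,0,0,0,-1],[0,0.7,-0.5,0,0,0,-1],[0,0.7,-0.5,0,0,0,-1]]]'

```text
time: 4.92
eef_pos: [0.5567, -0.06, 0.2375]
tcp_rot: [0.608, 0.794, -0.001, 0.0]
contact_force: [-4.6, -3.7, 2.8]
opening: 0.105
finger_force: 25.2
```

```bash
cat >> st.py <<'E'
b=binf(s,p)[0]; print("lid est",np.arctan2(b[2]+19-117,86-b[0])-np.arctan2(43,156),"r",np.hypot(b[2]+19-117,86-b[0]),"want",np.hypot(156,43))
E
python3 st.py
```

```text
bin [  0.5 -66.9 237.5] [ 0.002 -0.002 -0.001] t 4.925 F [-4.6 -3.7  2.8] op 0.105 25.171430110931396 q [-0.29  0.03  1.86 -0.    1.26 -0.55]
lid est 0.7519810745014555 r 163.61693066428057 want 161.8177987738061
```

Call:
send_rows --series '[[[0,0.7,-0.4,0,0,0,-1],[0,0.7,-0.4,0,0,0,-1],[0,0.7,-0.4,0,0,0,-1],[0,0.8,-0.3,0,0,0,-1],[0,0.8,-0.3,0,0,0,-1],[0,0.8,-0.2,0,0,0,-1],[0,0.8,-0.2,0,0,0,-1],[0,0.8,-0.2,0,0,0,-1],[0,0.8,-0.1,0,0,0,-1],[0,0.8,-0.1,0,0,0,-1]]]'

```text
time: 6.18
eef_pos: [0.6324, -0.0405, 0.2646]
tcp_rot: [0.608, 0.794, -0.0, 0.003]
contact_force: [-1.6, -4.8, 1.7]
opening: 0.106
finger_force: 24.8
```

```bash
python3 st.py
```

```text
bin [ 78.7 -67.7 264.6] [-0.002 -0.004 -0.001] t 6.175 F [-1.6 -4.8  1.7] op 0.106 24.77260708808899 q [-0.22  0.17  1.65 -0.    1.31 -0.48]
lid est 1.2580447407684814 r 166.7598572798622 want 161.8177987738061
```

Call:
send_rows --series '[[[0,0.8,0,0,0,0,-1],[0,0.8,0.1,0,0,0,-1],[0,0.8,0.1,0,0,0,-1],[0,0.8,0.1,0,0,0,-1],[0,0.8,0.2,0,0,0,-1],[0,0.8,0.2,0,0,0,-1],[0,0.8,0.2,0,0,0,-1],[0,0.6,0.2,0,0,0,-1],[0,0.6,0.2,0,0,0,-1],[0,0.5,0.2,0,0,0,-1]]]'

```text
time: 7.42
eef_pos: [0.7036, -0.0222, 0.2497]
tcp_rot: [0.609, 0.793, 0.0, 0.004]
contact_force: [0.3, -6.2, 3.6]
opening: 0.104
finger_force: 26.0
```

```bash
python3 st.py
```

```text
bin [152.3 -68.5 249.7] [-0.005 -0.006 -0.   ] t 7.425 F [ 0.3 -6.2  3.6] op 0.104 26.045182943344116 q [-0.17  0.33  1.48 -0.    1.32 -0.44]
lid est 1.7138642470938563 r 165.5553683816988 want 161.8177987738061
```

Close to the stop; push on a little more, watching for the force.

Call:
send_rows --series '[[[0,0.4,0.15,0,0,0,-1],[0,0.4,0.15,0,0,0,-1],[0,0.3,0.1,0,0,0,-1],[0,0,0,0,0,0,-1],[0,0,0,0,0,0,-1]]]'

```text
time: 8.05
eef_pos: [0.7097, -0.0206, 0.247]
tcp_rot: [0.609, 0.793, -0.005, -0.001]
contact_force: [-15.7, -9.6, 11.1]
opening: 0.107
finger_force: 26.9
```

```bash
python3 st.py; python3 - <<'E'
from plant import ctrl
import cv2
c=ctrl.read_camera("top")["img"][60:270,180:400,::-1];d=ctrl.read_camera("scene")["img"][60:270,180:400,::-1]
cv2.imwrite("pics/open1.png",cv2.resize(np.hstack([c,d]) if 0 else __import__("numpy").hstack([c,d]),(800,382),interpolation=cv2.INTER_CUBIC))
E
```

```text
bin [158.5 -68.5 247. ] [ 0.009 -0.004 -0.   ] t 8.05 F [-15.7  -9.6  11.1] op 0.107 26.8596750497818 q [-0.17  0.36  1.46 -0.01  1.33 -0.43]
lid est 1.754686064290386 r 165.70229328527714 want 161.8177987738061
```

View pics/open1.png

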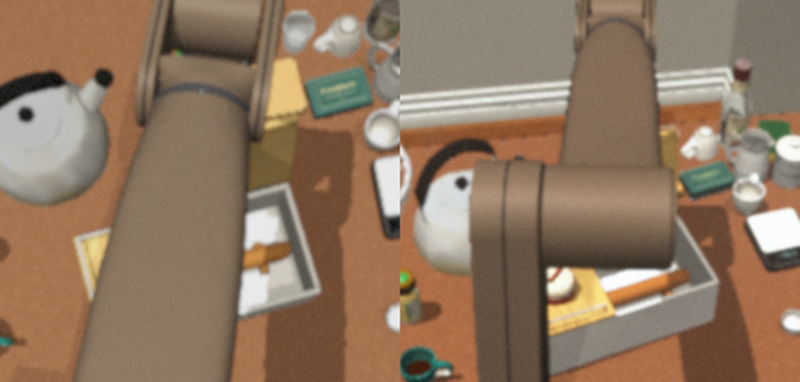

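On the stop (about 16 N reaction). The picture shows the lid standing open, and the pin inside with its right end visible. Release partway and lift off.

Call:
send_rows --series '[[[0,-0.3,0,0,0,0,-1],[0,0,0,0,0,0,-0.45],[0,0,0,0,0,0,-0.45],[0,0,0,0,0,0,-0.45],[0,0,-1.5,0,0,0,-0.45],[0,0,-3,0,0,0,-0.45],[0,0,-4,0,0,0,-0.45],[0,0,-4,0,0,0,-0.45],[0,-2,-2,0,0,0,-0.2],[0,-5,0,0,0,0,0]]]'

```text
time: 9.4
eef_pos: [0.6428, -0.0361, 0.3911]
tcp_rot: [0.608, 0.794, 0.001, 0.003]
contact_force: [0.1, -0.8, -0.4]
opening: 0.501
finger_force: 0.0
```

```bash
python3 st.py
```

```text
bin [ 89.9 -66.2 391.1] [-0.006 -0.003 -0.002] t 9.4 F [ 0.1 -0.8 -0.4] op 0.501 0.0 q [-0.21  0.14  1.46  0.    1.53 -0.48]
lid est 1.3151395108749873 r 293.12594562747256 want 161.8177987738061
```

Call:
send_rows --series '[[[-3,-3,0,0,0,0,0],[-6,-3,0,0,0,0,0],[-6,-2,0,0,0,0,0],[-6,0,0,0,0,0,0],[-6,0,0,0,0,0,0],[0,0,0,0,0,0,0.5],[0,0,0,0,0,0,0.5]]]'

```text
time: 10.28
eef_pos: [0.6358, -0.3122, 0.3879]
tcp_rot: [0.608, 0.794, 0.0, 0.0]
contact_force: [-0.5, 0.6, 0.8]
opening: 0.75
finger_force: 0.0
```

```bash
python3 - <<'E'
from plant import ctrl
import cv2,numpy as np
a=ctrl.read_camera("top")["img"][:,:,::-1];b=ctrl.read_camera("scene")["img"][:,:,::-1]
cv2.imwrite("pics/top2.png",a);cv2.imwrite("pics/scene2.png",b)
o=[]
for im,(x,y) in((a,(225,150)),(b,(242,165))):
    m=cv2.resize(im[y:y+110,x:x+130],None,fx=3,fy=5,interpolation=cv2.INTER_CUBIC)
    for i in range(0,130,10):cv2.putText(m,str(x+i),(i*3,8),0,.3,(255,0,255),1)
    for j in range(10,110,10):cv2.putText(m,str(y+j),(0,j*5+3),0,.3,(255,0,255),1)
    o.append(m)
cv2.imwrite("pics/pin2.png",np.hstack(o))
E
```

```text
(no output)
```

View pics/pin2.png

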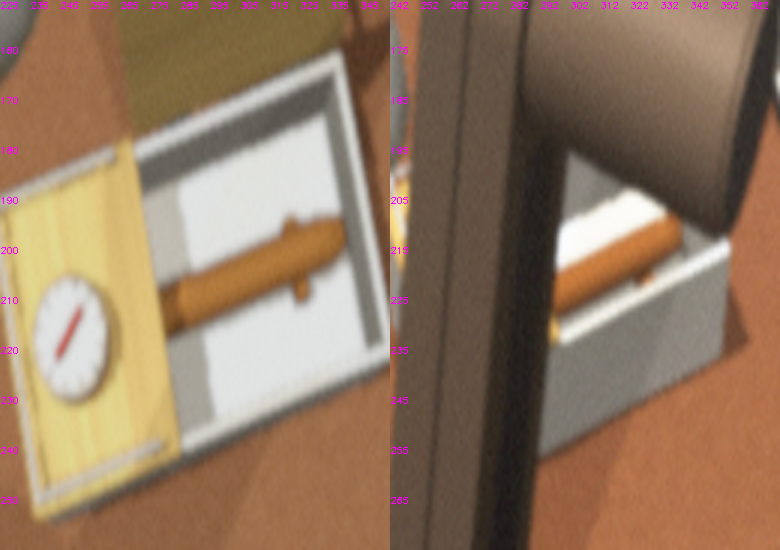

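The crops show the pin in the open bin. Its right tip is at about (339.7,197.2) in the top view and (338.3,211.6) in the scene view. Its axis passes (284.7,211.4) and (314.7,202.2) in the top view, and (298.3,222.2) and (325,213.6) in the scene view.

```bash
python3 - <<'E'
from h import *
from plant import ctrl
C={n:ctrl.read_camera(n) for n in("top","scene")}
B=[("top",(338,160),(82,-157,112)),("top",(284.7,239),(-82,30,122)),("top",(237.3,253.6),(-82,159,122)),("top",(236,253.2),(-82,159,122)),("top",(285,240.6),(-82,30,122)),
("scene",(355,213.2),(-82,-157,112)),("scene",(354,213.8),(-82,-157,112)),("scene",(351.7,235),(-82,-157,0)),("scene",(352.2,235.6),(-82,-157,0))]
f=lambda p:np.concatenate([proj(C[n],w(p,g))-u for n,u,g in B])
r=least_squares(f,[.54,0,.26],loss="soft_l1");print(r.x,f(r.x).reshape(-1,2).round(1).tolist())
p=np.load("p.npy")
X,e=tri(C["top"],np.array([339.7,197.2]),C["scene"],np.array([338.3,211.6]))
s=lambda X:binf({"eef_pos":X,"tcp_rot":[0,0,0,1]},p)[0]
print("right tip bin",s(X),e)
O=[("top",(284.7,211.4)),("top",(314.7,202.2)),("top",(339.7,197.2)),("scene",(298.3,222.2)),("scene",(325,213.6)),("scene",(338.3,211.6))]
# line: (x0+m*y, y, z0); per-obs y free
g=lambda v:np.concatenate([proj(C[n],w(p,(v[0]+v[1]*v[3+i],v[3+i],v[2])))-u for i,(n,u) in enumerate(O)])
r=least_squares(g,[0,0,44]+[-60]*6,x_scale=[1,.01,1]+[10]*6);print("axis x0,m,z0",r.x[:3],"y",r.x[3:].round(0))
E
```

```text
[0.54061799 0.00453804 0.25983841] [[-0.7, -0.7], [1.1, 0.2], [-1.2, -0.1], [0.1, 0.3], [0.8, -1.4], [-0.0, 0.6], [1.0, 0.0], [-0.2, 1.0], [-0.7, 0.4]]
right tip bin [  -4.  -145.3   42.3] 0.15032731728041426
axis x0,m,z0 [7.68997017e-01 3.67794381e-02 4.90234699e+01] y [  11.  -75. -144.   -7.  -99. -143.]
```

```bash
python3 - <<'E'
from h import *
np.save("p.npy",[.541,.0045,.261,1.75])
exec(open("st.py").read())
plan(s,w(p,(1,-40,300)),down(p[2]),6,.5)
E
```

```text
bin [  10.3 -329.2  388.7] [-0.001 -0.001 -0.004] t 10.475 F [ 0.2  0.2 -1.1] op 0.754 0.0 q [-0.6   0.29  1.29  0.    1.56 -0.86]
lid est 1.047086021957587 r 300.39470701062623 want 161.8177987738061
[[[4.82,-0.14,1.47,0.000,0.000,0.001,0.5],[4.82,-0.14,1.47,0.000,0.000,0.001,0.5],[4.82,-0.14,1.47,0.000,0.000,0.001,0.5],[4.82,-0.15,1.48,0.000,0.000,0.001,0.5],[4.82,-0.15,1.48,0.000,0.000,0.001,0.5],[4.82,-0.15,1.48,0.000,0.000,0.001,0.5]]]
```

Call:
send_rows --series '[[[4.8,-0.2,1.5,0,0,0,0.5],[4.8,-0.2,1.5,0,0,0,0.5],[4.8,-0.2,1.5,0,0,0,0.5],[4.8,-0.1,1.5,0,0,0,0.5],[4.8,-0.1,1.5,0,0,0,0.5],[4.9,-0.1,1.4,0,0,0,0.5],[0,0,5,0,0,0,0.5],[0,0,5,0,0,0,0.5],[0,0,5,0,0,0,0.5],[0,0,0,0,0,0,0.5]]]'

```text
time: 11.72
eef_pos: [0.5485, -0.0341, 0.1444]
tcp_rot: [0.608, 0.794, -0.002, -0.004]
contact_force: [-0.2, -0.2, 0.1]
opening: 0.748
finger_force: 0.0
```

```bash
python3 st.py
```

```text
bin [ -2.8 -39.2 144.4] [ 0.008  0.005 -0.003] t 11.725 F [-0.2 -0.2  0.1] op 0.748 0.0 q [-0.25  0.11  1.95  0.    1.09 -0.51]
lid est 0.21254078452350245 r 100.19181603304733 want 161.8177987738061
```

Call:
send_rows --series '[[[0,0.3,2.5,0,0,0,0.5],[0,0,2.5,0,0,0,0.5],[0,0,2.5,0,0,0,0.5],[0,0,2,0,0,0,0.5],[0,0,1.5,0,0,0,0.5],[0,0,0.7,0,0,0,0.5],[0,0,0,0,0,0,0.5]]]' --force 80

```text
time: 12.6
eef_pos: [0.5553, -0.035, 0.0319]
tcp_rot: [0.608, 0.794, 0.0, 0.0]
contact_force: [-0.9, 0.4, -0.5]
opening: 0.747
finger_force: 0.0
```

```bash
python3 st.py
```

```text
bin [  3.6 -41.8  31.9] [-0.001 -0.    -0.002] t 12.6 F [-0.9  0.4 -0.5] op 0.747 0.0 q [-0.25  0.28  1.99 -0.    0.87 -0.51]
lid est -0.9450335846802562 r 105.63602605172159 want 161.8177987738061
```

Call:
send_rows --series '[[[0,-0.2,0.6,0,0,0,0.3],[0,0,0,0,0,0,0],[0,0,0,0,0,0,-0.1],[0,0,0,0,0,0,-0.2],[0,0,0,0,0,0,-0.3],[0,0,0,0,0,0,-0.5],[0,0,0,0,0,0,-1],[0,0,0,0,0,0,-1]]]' --force 30

```text
time: 13.6
eef_pos: [0.5524, -0.0357, 0.0258]
tcp_rot: [0.608, 0.794, -0.001, -0.001]
contact_force: [-4.4, -1.7, 6.0]
opening: 0.367
finger_force: 29.7
```

```bash
python3 st.py
```

```text
bin [  0.6 -41.8  25.8] [ 0.002  0.    -0.002] t 13.6 F [-4.4 -1.7  6. ] op 0.367 29.687466323375702 q [-0.25  0.29  2.   -0.    0.86 -0.51]
lid est -0.9707989213354085 r 111.83022847155415 want 161.8177987738061
```

Call:
send_rows --series '[[[0,0,0,0,0,0,-1],[0,0,0,0,0,0,-1],[0,0,-0.5,0,0,0,-1],[0,0,-0.5,0,0,0,-1],[0,0,-0.5,0,0,0,-1],[0,0,0,0,0,0,-1]]]' --force 100

```text
time: 14.35
eef_pos: [0.5533, -0.0355, 0.0408]
tcp_rot: [0.608, 0.794, 0.0, 0.001]
contact_force: [0.5, -0.4, -2.5]
opening: 0.345
finger_force: 98.8
```

```bash
python3 st.py; python3 - <<'E'
from h import *
from plant import ctrl
s=ctrl.get_state();p=np.load("p.npy")
plan(s,w(p,(0,-45,101)),down(p[2],-.436),10,-1)
E
```

```text
bin [  1.5 -41.9  40.8] [-0.001 -0.001 -0.002] t 14.35 F [ 0.5 -0.4 -2.5] op 0.345 98.7527847290039 q [-0.25  0.26  1.99  0.    0.88 -0.51]
lid est -0.8640316933223975 r 102.0396491565901 want 161.8177987738061
[[[-0.03,-0.01,-0.60,0.000,-0.044,0.000,-1],[-0.06,-0.01,-0.60,0.000,-0.044,0.000,-1],[-0.08,-0.01,-0.60,0.000,-0.044,0.000,-1],[-0.11,-0.01,-0.59,0.000,-0.044,0.000,-1],[-0.14,-0.02,-0.59,0.000,-0.044,0.000,-1],[-0.16,-0.02,-0.58,0.000,-0.044,0.000,-1],[-0.19,-0.02,-0.57,0.000,-0.044,0.000,-1],[-0.21,-0.02,-0.57,0.000,-0.044,0.000,-1],[-0.24,-0.02,-0.56,0.000,-0.044,0.000,-1],[-0.26,-0.02,-0.54,0.000,-0.044,0.000,-1]]]
```

Call:
send_rows --series '[[[0,0,-0.6,0,-0.044,0,-1],[0,0,-0.6,0,-0.044,0,-1],[-0.1,0,-0.6,0,-0.044,0,-1],[-0.1,0,-0.6,0,-0.044,0,-1],[-0.1,0,-0.6,0,-0.044,0,-1]]]'

```text
time: 14.98
eef_pos: [0.5528, -0.0357, 0.0705]
tcp_rot: [0.605, 0.789, -0.067, 0.087]
contact_force: [-0.4, 0.7, -3.5]
opening: 0.347
finger_force: 98.7
```

```bash
python3 st.py; python3 - <<'E'
from plant import ctrl
import cv2,numpy as np
a=ctrl.read_camera("top")["img"][140:270,215:375,::-1];b=ctrl.read_camera("scene")["img"][140:270,215:375,::-1]
cv2.imwrite("pics/tilt.png",cv2.resize(np.hstack([a,b]),(800,325),interpolation=cv2.INTER_CUBIC))
E
```

```text
bin [  1.  -41.9  70.5] [ 0.    -0.221 -0.002] t 14.975 F [-0.4  0.7 -3.5] op 0.347 98.71626019477844 q [-0.16  0.19  2.02 -0.27  0.85 -0.25]
lid est -0.5818632974972408 r 89.33784192602819 want 161.8177987738061
```

View pics/tilt.png

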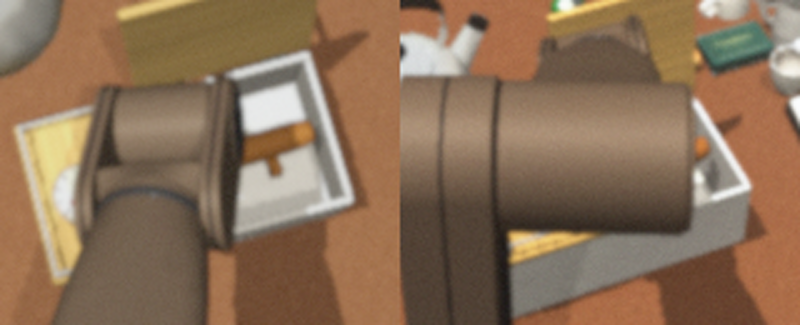

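The top view shows the pin's right end risen and clear of the right wall, at about crop (305,132). Forces are only the pin's weight, so I continue.

Call:
send_rows --series '[[[-0.2,0,-0.6,0,-0.044,0,-1],[-0.2,0,-0.6,0,-0.044,0,-1],[-0.2,0,-0.6,0,-0.044,0,-1],[-0.2,0,-0.6,0,-0.044,0,-1],[-0.3,0,-0.5,0,-0.044,0,-1],[0,0,0,0,0,0,-1],[0,0,0,0,0,0,-1]]]'

```text
time: 15.95
eef_pos: [0.5532, -0.0376, 0.1011]
tcp_rot: [0.594, 0.775, -0.133, 0.173]
contact_force: [0.1, 0.1, -2.7]
opening: 0.347
finger_force: 98.8
```

```bash
python3 st.py; python3 - <<'E'
from plant import ctrl
import cv2,numpy as np
a=ctrl.read_camera("top")["img"][140:270,215:375,::-1];b=ctrl.read_camera("scene")["img"][140:270,215:375,::-1]
cv2.imwrite("pics/tilt2.png",cv2.resize(np.hstack([a,b]),(800,325),interpolation=cv2.INTER_CUBIC))
E
```

```text
bin [  1.  -43.8 101.1] [ 0.    -0.439 -0.002] t 15.95 F [ 0.1  0.1 -2.7] op 0.347 98.76858472824097 q [-0.07  0.15  2.04 -0.55  0.88  0.01]
lid est -0.23250763837864002 r 85.05651062675919 want 161.8177987738061
```

View pics/tilt2.png

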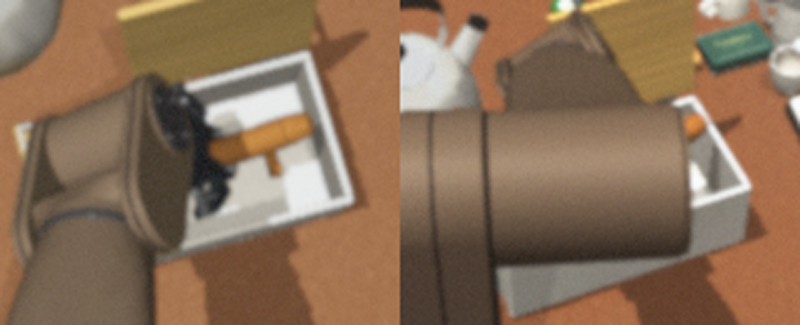

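The right tip is now at about (340.2,191.2) in the top view and (336.2,188.8) in the scene view. I triangulate it to check the tilt really happened.

```bash
python3 - <<'E'
from h import *
from plant import ctrl
C={n:ctrl.read_camera(n) for n in("top","scene")};p=np.load("p.npy")
X,e=tri(C["top"],np.array([340.2,191.2]),C["scene"],np.array([336.2,188.8]))
print(binf({"eef_pos":X,"tcp_rot":[0,0,0,1]},p)[0],e)
s=ctrl.get_state()
t=.439;d=np.array([0,-np.cos(t),np.sin(t)]);b=binf(s,p)[0]
print("model right tip",b+19*np.array([0,np.sin(t),np.cos(t)])+102*d)
E
```

```text
[  -8.9 -128.4  161.8] 0.8220141813636701
model right tip [   1.         -128.25241381  161.95188491]
```

The tilt matches the model to within 1 mm in y and z. Now I draw the pin out along its own axis.

Call:
send_rows --series '[[[-0.7,0,0,0,0,0,-1],[-1.4,0,0,0,0,0,-1],[-1.4,0,0,0,0,0,-1],[-1.4,0,0,0,0,0,-1],[-1.4,0,0,0,0,0,-1],[-1.4,0,0,0,0,0,-1],[-1.4,0,0,0,0,0,-1],[-1.4,0,0,0,0,0,-1],[-1.4,0,0,0,0,0,-1],[-1.4,0,0,0,0,0,-1]]]'

```text
time: 17.4
eef_pos: [0.5849, -0.1545, 0.1586]
tcp_rot: [0.594, 0.775, -0.133, 0.173]
contact_force: [-0.3, -0.0, -2.8]
opening: 0.343
finger_force: 98.8
```

```bash
python3 st.py; python3 - <<'E'
from h import *
from plant import ctrl
s=ctrl.get_state();p=np.load("p.npy")
plan(s,w(p,(0,-165,180)),down(p[2],-.439),3,-1)
s=dict(s);s["eef_pos"]=w(p,(0,-165,180));s["tcp_rot"]=down(p[2],-.439).as_quat()
plan(s,w(p,(0,-165,205)),down(p[2]),10,-1)
E
```

```text
bin [   1.4 -165.   158.6] [-0.    -0.44  -0.002] t 17.4 F [-0.3 -0.  -2.8] op 0.343 98.7700080871582 q [-0.27  0.13  1.94 -0.49  0.89 -0.26]
lid est 0.35262789813679113 r 104.06497970018539 want 161.8177987738061
[[[-0.31,-0.05,-0.65,0.000,0.000,0.001,-1],[-0.31,-0.05,-0.65,0.000,0.000,0.001,-1],[-0.31,-0.05,-0.65,0.000,0.000,0.001,-1]]]
[[[-0.11,0.00,-0.23,0.000,0.044,0.000,-1],[-0.10,0.00,-0.23,0.000,0.044,0.000,-1],[-0.09,0.00,-0.23,0.000,0.044,0.000,-1],[-0.08,0.00,-0.24,0.000,0.044,0.000,-1],[-0.07,0.00,-0.24,0.000,0.044,0.000,-1],[-0.05,0.00,-0.24,0.000,0.044,0.000,-1],[-0.04,0.00,-0.25,0.000,0.044,0.000,-1],[-0.03,-0.00,-0.25,0.000,0.044,0.000,-1],[-0.02,-0.00,-0.25,0.000,0.044,0.000,-1],[-0.01,-0.00,-0.25,0.000,0.044,0.000,-1]]]
```

Call:
send_rows --series '[[[-0.5,0,-1.1,0,0,0,-1],[-0.5,0,-1.1,0,0,0,-1],[-0.5,0,-1.0,0,0,0,-1],[0,0,0,0,0,0,-1]]]'

```text
time: 17.9
eef_pos: [0.5855, -0.1535, 0.1955]
tcp_rot: [0.594, 0.774, -0.132, 0.175]
contact_force: [0.3, 0.3, -2.9]
opening: 0.349
finger_force: 98.8
```

Call:
send_rows --series '[[[-0.1,0,-0.2,0,0.044,0,-1],[-0.1,0,-0.2,0,0.044,0,-1],[-0.1,0,-0.2,0,0.044,0,-1],[-0.1,0,-0.2,0,0.044,0,-1],[-0.1,0,-0.2,0,0.044,0,-1],[0,0,-0.2,0,0.044,0,-1],[0,0,-0.2,0,0.044,0,-1],[0,0,-0.2,0,0.044,0,-1],[0,0,-0.2,0,0.044,0,-1],[0,0,0,0,0.044,0,-1]]]'

```text
time: 19.15
eef_pos: [0.5846, -0.1535, 0.2123]
tcp_rot: [0.608, 0.794, 0.0, -0.001]
contact_force: [0.2, -0.6, -2.0]
opening: 0.344
finger_force: 98.8
```

Call:
send_rows --series '[[[0,0,0,0,0,0,-1],[0,0,0,0,0,0,-1],[0,0,0,0,0,0,-1],[0,0,0,0,0,0,-1]]]'

```text
time: 19.65
eef_pos: [0.5847, -0.1534, 0.2125]
tcp_rot: [0.608, 0.794, -0.0, 0.0]
contact_force: [-0.0, -0.6, -2.3]
opening: 0.344
finger_force: 98.8
```

```bash
python3 st.py; python3 - <<'E'
from plant import ctrl
import cv2,numpy as np
a=ctrl.read_camera("top")["img"][100:280,140:420,::-1];b=ctrl.read_camera("scene")["img"][100:280,140:420,::-1]
cv2.imwrite("pics/end.png",cv2.resize(np.hstack([a,b]),(800,257),interpolation=cv2.INTER_CUBIC))
E
```

```text
bin [   1.4 -163.8  212.5] [ 0.    -0.    -0.002] t 19.65 F [-0.  -0.6 -2.3] op 0.344 98.80034565925598 q [-0.42  0.15  1.77 -0.    1.22 -0.69]
lid est 0.6654979597517328 r 142.36365406942883 want 161.8177987738061
```

View pics/end.png

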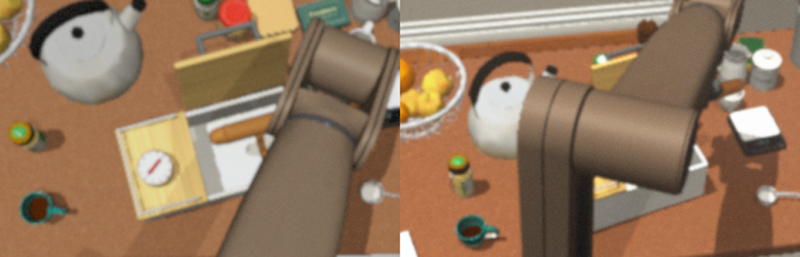

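The picture shows the pin held above the opening, with its left tip at crop (213,133). The lid is open, and the timer, cup, jar and scoop are in place. Tool tilt is 0 and the force reading is only the pin's weight.

```bash
python3 -c "
from plant import ctrl
print(ctrl.sign_off())"
```

```text
the job is handed in; nothing more can be done
None
```

I handed the job in at about 20 s of the 54 s limit, with the lid open on its stop and the pin held level and still about 90 mm above the bin's top; the timer, scoop, cup and jar look undisturbed, and no verdict was returned.

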